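# Load the last cuvette tray and push the carriage home

### The job

Take the teal cuvette tray off its steel rest and lower it level between the end guides of the loading carriage until you feel it touch the pile of trays already there - how high that pile stands is not known - and only then let go: never drop the tray or press it hard. Then push the carriage fully home into the loading bay, and leave the bottle, the tip box and the beaker where they are.

Things in the scene. Friction and masses are not known exactly. Their poses are not given: they have to be found in the camera images.
- tray_grip (a point): Grip point of the loose teal tray (yellow dots on top), at the centre of its flange. Tray: 32 mm high, a flange 60 (x) x 128 (y) x 12 mm on top of a body 44 x 128 x 20 mm; this point is 26 mm above its underside. 85 to 170 g, z up. It starts flat on a fixed steel rest 40 mm high, 40 mm wide. Grip the flange across its 60 mm at mid-length. Either way round is right.
- carriage_mid (a point): Centre of the grey carriage's deck (100 x 160 mm), 30 mm above the counter; z up, y along the travel to the bay and the trays' long side. Here stands a pile of trays like the loose one, centred on this point. Its flat top is 20 to 60 mm above this point, differs every time and is not reported. The pile rests on a spring (about 1.5 N/mm, 12 mm of give, then solid).
- guide_top (a point): Centre of the space between the carriage's aluminium end guides, level with their tops (130 mm above the counter, 100 mm above the deck); axes as the carriage's. Inner faces of the guides at y = +-68 mm; corner flanges with inner faces at x = +-34 mm cover the last 18 mm of each end: a tray has 4 mm of play each way. The middle of the long sides is open for the fingers.
- carriage_push (a point): Centre of the outer face of the yellow push pad (50 wide x 44 mm high) on the end guide away from the bay, 105 mm above the counter, 25 mm below the guide's top; moves with the carriage. Its y axis points along the travel, into the bay: push here that way with closed fingers. Nothing stands outside the pad.
- carriage (a joint): Travel of the carriage along its rail, m: starts at 0 to 0.03 (out); 0.13 is fully home, against a solid stop. Slides with about 3 N of friction and stays where it is left. The bay is the cream open-topped housing at the rail's end (cheeks 65 mm, back wall 100 mm high); the carriage passes freely between its cheeks.
- bottle: Bystander: amber bottle with a blue cap, 60 mm wide, 130 mm high; origin at the centre of its underside.
- tipbox: Bystander: blue pipette-tip box, 85 (x) x 120 (y) x 59 mm high; origin at the centre of its underside.
- beaker: Bystander: empty glass beaker, 70 mm wide, 90 mm high; origin at the centre of its underside.
Not all that is in view belongs to the job. What is shaped like the part that bears tray_grip but blue is not meant.

How it is judged (in metres and radians):
On the way, in this order (a step that is already met when the one before it is completed fails the run):
1. the tray, still held, touches the pile between the guides (contact force between the fingers and tray above 0.5 N and horizontal distance between tray_grip and carriage_mid below 0.009 m and z of tray_grip in the frame of carriage_mid below 0.096 m and angle between tray_grip's own z axis and vertical below 0.06 rad and angle between the y axis of tray_grip and the y axis of carriage_mid, either way round below 0.15 rad and contact force between tray and carriage above 0.2 N), for 0.1 s.
2. the tray is let go and lies on the pile (contact force between the fingers and tray below 0.05 N and horizontal distance between tray_grip and carriage_mid below 0.009 m and z of tray_grip in the frame of carriage_mid below 0.096 m and angle between tray_grip's own z axis and vertical below 0.06 rad and angle between the y axis of tray_grip and the y axis of carriage_mid, either way round below 0.15 rad and contact force between tray and carriage above 0.2 N and linear speed of tray below 0.02 m/s), for 0.2 s.
3. the carriage is pushed fully home (value of joint carriage above 0.126 m), for 0.2 s.
At the end, for the whole second after the job is handed in: The carriage is home (within 4 mm of its stop) and the tray lies released and still on the pile between the guides, level (within 0.06 rad), its centre within 9 mm of the carriage's centre, its long side along the carriage (within 0.15 rad) (all of step 2 and value of joint carriage above 0.126 m); the robot touches nothing.
It fails at once if the tray is dropped: it falls freely by more than about 3 mm (faster than 0.25 m/s, touched by neither fingers nor carriage) (contact force between the fingers and tray below 0.05 N and contact force between tray and carriage below 0.05 N and linear speed of tray above 0.25 m/s).
It fails at once if the tray is pressed on the pile or guides with more than 25 N (contact force between tray and carriage above 25 N).
It fails at once if the amber bottle is moved by more than 30 mm or tipped (distance of bottle from where it was at the start of the episode above 0.03 m or angle between bottle's own z axis and vertical above 0.3 rad).
It fails at once if the blue tip box is moved by more than 30 mm or tipped (distance of tipbox from where it was at the start of the episode above 0.03 m or angle between tipbox's own z axis and vertical above 0.3 rad).
It fails at once if the beaker is moved by more than 30 mm or tipped (distance of beaker from where it was at the start of the episode above 0.03 m or angle between beaker's own z axis and vertical above 0.3 rad).
It also fails if it takes over 64 s, if anything falls off the work surface, if the arm or the gripper's body presses on something with over 40 N, if the wrist force passes 120 N, or if a joint passes its speed limit or range.

### The arm

A 6-joint arm with a two-finger parallel gripper is mounted at the origin on the work surface. World frame = base frame: x ahead of the robot, y to its left, z up, the work surface at z = 0. Lengths are in mm, angles in rad, forces in N, time in s.
With the tool pointing down it reaches from about 325 to 750 mm from the base axis. Payload 7.6 kg.
Tool frame: the origin (TCP) lies midway between the tips of the shut fingers; the grasp point (between the pads) lies 19 mm behind it; x points along the fingers, y is the direction in which the jaws open and shut, and the axes are right-handed (so a half turn about x gives the same grasp; the last joint's range is limited). The gripper opens to 85 mm and grips with 20 to 120 N. Pads are 22 mm wide; open, the fingers measure 114 mm over their backs; the gripper's body (76 mm by 85 mm) begins 54 mm behind the grasp point. The pads swing forward as they close: fully open they stand 13 mm farther back than shut.
Start: joints at [1.201, 0.052, 1.401, -0, 1.689, -0.07], TCP at [155.031, 501.608, 231.323] pointing down, gripper open.
Joint ranges: [-2.9, 2.9], [-0.91, 2.17], [0.12, 2.37], [-1.06, 4.2], [0.26, 2.73], [-2.93, 2.93]. Speed limits (rad/s): [2.57, 2.57, 3.01, 3.14, 3.14, 3.14].

### API

Orientations are given as a unit quaternion [w, x, y, z].
In Python, from bench import robot gives the robot as it stands. The module is installed in compiled form; this text tells all that it offers.
- The arm moves only by the tool servo_tool, never from a script. Its arguments are lists of equal length, an entry for each row: "linear": the shift along the tool's x, y, z in mm, a list of three; "delta_rot": the turn, a rotation vector about the tool's x, y, z in units of 6 degrees (1.0 is 6 degrees), a list of three. A call has 1 to 12 rows; each row is the pose to reach, as a shift and turn from the pose commanded when the call began, along the tool's axes at that moment; what a row does not reach only later rows make up. A row lasts 1/12 s, in which the tool goes at most 41.7 mm and 7.16 degrees, less where a joint would pass 70% of its speed; a pose out of reach is approached as far as the arm can. A call with a gripper value outside its range is refused whole. "fingers" is the closure in counts, from 0 (fully open) to 255 (shut), set as the call begins (left out, the last holds). The fingers move at their own pace and stop on an object; "squeeze" is the grip in N (left out, the last holds). Time passes only in rows, so rows that repeat a pose let the fingers close. It gives the time, the measured TCP pose, the force and the opening at its end, in the units of the state.
- robot.get_obs(): the state, without advancing time (a new reading comes with each control period).
- robot.grab_frame(name): name is "scene" or "side" or "wrist"; returns (picture, depth): 420x560x3 uint8, red, green, blue; 420x560 float32, mm along the optical axis (not along the pixel's ray), 0 where there is no reading.
- robot.get_calibration(name): a dict with "K" (3x3 intrinsics, pixels), "pose" (4x4, takes a point from camera to world coordinates). Camera axes: x right, y down, z forward; pixel columns grow to the right and rows downward; lengths in mm; the calibration is good to about 2 mm. A picture is of the moment at which its call begins: read the wrist's pose just before it. get_calibration takes no time and is no camera call; for the wrist camera it gives the pose at the moment of the call.
- robot.sign_off(): hands the job in, once; it reports no verdict.
Trained networks look in the newest picture that a camera, given by its name, has taken for a name from the list of things; names that differ only in an ending like _2 or _b are one class to them, and where a whole thing is asked for, a point or a joint stands for the part that bears it (a point fixed in the world has none). Each returns a list of dicts, best first, with "confidence" (0 to 1); they miss things now and then, are a little off and sometimes report something else, mostly with a low value. They report only what shows in the picture. A call takes as long as a camera call. They do not tell look-alikes from the thing itself.
- robot.recognise(camera, target): "point" ([x, y, z] in mm, in the coordinates of the camera as it stood for that picture, good to about 4 mm: the middle of the surface that is visible of it).
- robot.silhouettes(camera, target): "pixels" (420x560 bool, what is visible of it).
- robot.mark_of(camera, target): "point" ([x, y, z] in mm, in the coordinates of the camera as it stood for that picture, good to about 4 mm: a listed point, or the origin of a listed thing).
The state is a dict: "t": time; "qpos": joint angles; "joint_vel": joint speeds; "joint_torque": joint torques, N m; "eef_pos": TCP position; "tool_rot": TCP orientation; "wrist_force": force on the tool from outside, world axes, zero at the start; "moment": the same for the moment, N m; "opening": finger opening in mm.
Only numpy, scipy, OpenCV 4.12 (cv2) and the standard library are available. Lean on these libraries where they do the work, as an engineer would, in place of code of your own. Each camera call takes 0.05 s, during which the arm holds its last target. There are 200 camera calls.

## Working session

There is one attempt and no reset: what is moved stays moved. The work goes in short steps, Python scripts to look and compute and a tool call to move; the robot and the scene stay as the last step left them, time stands still between calls to the robot, and variables do not carry over. Pictures are saved under pics/ and viewed, about 8 in all and at most 12, crops included, and the job is handed in when it is done.

Besides the shell and the picture viewer there is one more tool, called after "Call:" by a JSON object that holds its "api" and its "payload", one argument or row to a line. servo_tool: Moves the arm, as the interface text tells. Its arguments: {"type":"object","properties":{"linear":{"type":"array","items":{"type":"array","items":{"type":"number"}}},"delta_rot":{"type":"array","items":{"type":"array","items":{"type":"number"}}},"fingers":{"type":"number"},"squeeze":{"type":"number"}},"required":["linear","delta_rot"]}

```bash
mkdir -p pics; cat > h.py <<'E'
import numpy as np, cv2
from bench import robot
from scipy.spatial.transform import Rotation as R
def world(cam,p):
    T=np.array(robot.get_calibration(cam)["pose"]); return T[:3,:3]@np.array(p)+T[:3,3]
def pix(cam,w):
    c=robot.get_calibration(cam);T=np.linalg.inv(np.array(c["pose"]));q=np.array(c["K"])@(T[:3,:3]@np.array(w)+T[:3,3]);return (q[:2]/q[2]).round()
def cloud(cam,d):
    c=robot.get_calibration(cam);K=np.array(c["K"]);T=np.array(c["pose"])
    v,u=np.mgrid[:d.shape[0],:d.shape[1]]
    P=np.stack([(u-K[0,2])/K[0,0]*d,(v-K[1,2])/K[1,1]*d,d],-1)
    return P@T[:3,:3].T+T[:3,3]
E
python3 - <<'E'
from h import *
ims=[]
for cam in ["scene","side"]:
    im,d=robot.grab_frame(cam); np.savez(f"{cam}.npz",im=im,d=d); cv2.imwrite(f"pics/{cam}0.png",im[:,:,::-1])
    for t in ["tray_grip","carriage_mid","guide_top","carriage_push","bottle","tipbox","beaker"]:
        for r in robot.mark_of(cam,t)[:3]:
            w=world(cam,r["point"]); print(cam,t,round(r["confidence"],2),w.round(),pix(cam,w))
o=robot.get_obs();print(o)
E
```

```text
scene tray_grip 0.91 [ 284. -240.   27.] [311. 145.]
scene tray_grip 0.77 [ 361. -487.   27.] [257. 113.]
scene tray_grip 0.71 [ 810. -125.   27.] [196. 237.]
scene carriage_mid 0.69 [513.  22.  32.] [301. 225.]
scene guide_top 0.57 [512.  22. 133.] [303. 206.]
scene carriage_push 0.84 [499. -57. 103.] [291. 193.]
scene bottle 0.64 [ 689. -253.   -1.] [211. 197.]
scene tipbox 0.76 [401. 438.   3.] [415. 314.]
side tray_grip 0.87 [ 427. -313.   64.] [332. 300.]
side tray_grip 0.8 [ 361. -487.   29.] [365. 363.]
side tray_grip 0.78 [ 812. -132.   24.] [359. 208.]
side carriage_mid 0.97 [516.  19.  30.] [273. 228.]
side guide_top 0.72 [513.  21. 127.] [272. 209.]
side carriage_push 0.97 [501. -64. 108.] [288. 229.]
side bottle 0.73 [ 689. -256.   -0.] [366. 250.]
side bottle 0.69 [513.  20.  27.] [272. 229.]
side tipbox 0.93 [404. 443.  -3.] [175. 189.]
side tipbox 0.27 [ 428. -313.   62.] [332. 300.]
side beaker 0.9 [635. 459.   0.] [219. 159.]
{'t': 0.8, 'qpos': array([ 1.20071916e+00,  5.21765694e-02,  1.40068827e+00, -1.85522989e-05,
        1.68860276e+00, -7.03120724e-02]), 'joint_vel': array([-0.00068366, -0.00083922,  0.00243522, -0.00071362,  0.00030171,
       -0.00203614]), 'joint_torque': array([ 2.48307524e-04, -3.81520379e+01, -3.60291731e+01, -3.94960250e-05,
        2.59875342e-04, -1.58556219e-05]), 'eef_pos': array([155.02728442, 501.61188   , 231.34153633]), 'tool_rot': array([ 0.69919504,  0.10562908,  0.69916301, -0.10554564]), 'wrist_force': array([ 0.0748073 , -0.43875147,  1.40360938]), 'moment': array([-0.01760568, -0.00904062,  0.0260117 ]), 'opening': 85.14438818015516}
```

View pics/scene0.png

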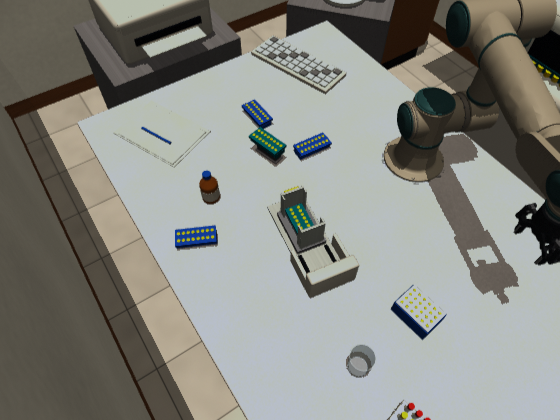

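View pics/side0.png

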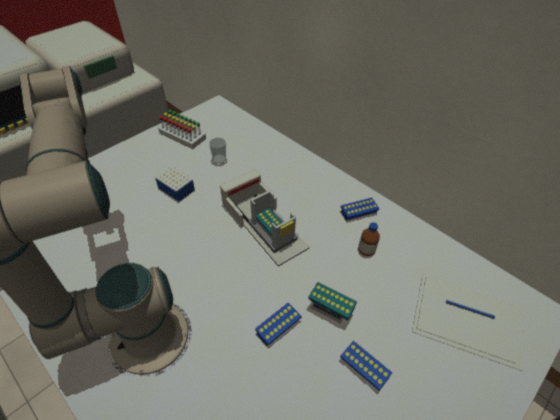

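The scene shows blue look-alikes at scene (257,113), (312,145) and (196,237), and teal trays at (267,143) on a rest (side 332,300) and in the carriage pile (300,217). The loose one I want is teal, raised on its rest, near (427,-313,66). Next I'll measure yaws and crop it.

```bash
python3 - <<'E'
from h import *
crops=[]
for cam,(u,v) in [("scene",(267,143)),("side",(332,300))]:
    z=np.load(cam+".npz");im,d=z["im"],z["d"];P=cloud(cam,d)
    m=(np.hypot(P[...,0]-427,P[...,1]+313)<90)&(P[...,2]>62)&(P[...,2]<85)
    q=P[m]; r=cv2.minAreaRect(q[:,:2].astype(np.float32)); print(cam,len(q),r,np.median(q[:,2]))
    m=(P[...,0]>440)&(P[...,0]<590)&(P[...,1]>-100)&(P[...,1]<130)&(P[...,2]>122)&(P[...,2]<140)
    q=P[m]; r=cv2.minAreaRect(q[:,:2].astype(np.float32)); print(" guides",len(q),r,np.median(q[:,2]))
    m=(P[...,0]>400)&(P[...,0]<650)&(P[...,1]>-120)&(P[...,1]<300)&(P[...,2]>15)&(P[...,2]<160)
    q=P[m]; r=cv2.minAreaRect(q[:,:2].astype(np.float32)); print(" all",len(q),r)
    crops.append(cv2.resize(im[v-45:v+45,u-60:u+60],(600,450),interpolation=cv2.INTER_CUBIC)[:,:390])
cv2.imwrite("pics/crop.png",np.hstack(crops)[:,:,::-1])
T=np.array(robot.get_calibration("wrist")["pose"]); o=robot.get_obs()
q=o["tool_rot"];M=R.from_quat([q[1],q[2],q[3],q[0]]).as_matrix();print("tool R",M.round(3)); print("cam in tool",(M.T@(T[:3,3]-o["eef_pos"])).round(1),(M.T@T[:3,:3]).round(3))
print(robot.get_calibration("wrist")["K"])
E
```

```text
scene 522 ((426.8880615234375, -308.97308349609375), (65.18213653564453, 133.71749877929688), 12.909173965454102) 71.82265818445899
 guides 249 ((513.904052734375, 21.512481689453125), (163.32142639160156, 79.73094940185547), 80.47947692871094) 128.81621020362036
 all 3729 ((524.361328125, 78.8094253540039), (343.5125732421875, 154.7562713623047), 79.69843292236328)
side 892 ((425.9457702636719, -312.52349853515625), (64.66885375976562, 128.71084594726562), 15.00607967376709) 72.53580979110899
 guides 218 ((514.6962280273438, 18.684707641601562), (163.2957305908203, 80.0608139038086), 79.71835327148438) 128.73476511212453
 all 2943 ((522.6175537109375, 73.0774917602539), (347.1758117675781, 155.8443603515625), 80.07780456542969)
tool R [[ 0.     0.295  0.955]
 [ 0.     0.955 -0.295]
 [-1.     0.     0.   ]]
cam in tool [-142.2   -0.8  -83.9] [[-0.001 -0.329  0.944]
 [ 1.    -0.     0.001]
 [-0.     0.944  0.329]]
[[349.33636683   0.         279.89928871]
 [  0.         349.33636683 207.53956923]
 [  0.           0.           1.        ]]
```

View pics/crop.png

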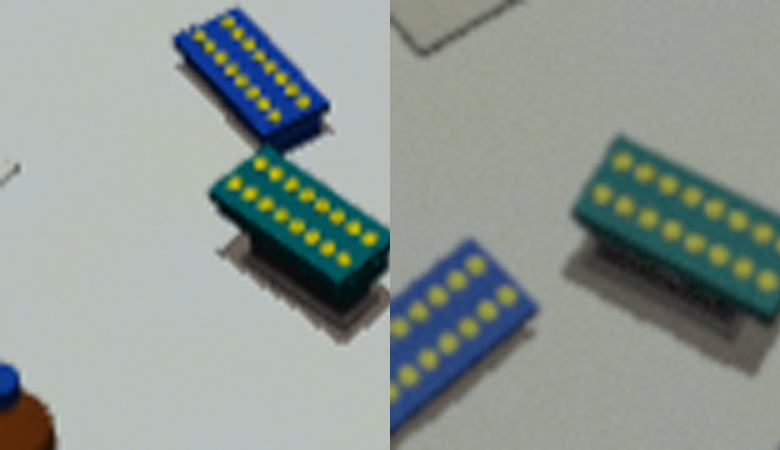

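Call:
{"api": "servo_tool", "payload": {
  "linear": [
    [-69,-297,400],
    [-69,-297,400],
    [-69,-297,400],
    [-69,-297,400],
    [-69,-297,400],
    [-69,-297,400],
    [-69,-297,400],
    [-69,-297,400],
    [-69,-297,400],
    [-69,-297,400],
    [-69,-297,400],
    [-69,-297,400]
  ],
  "delta_rot": [
    [1,0,0],
    [2,0,0],
    [3,0,0],
    [4,0,0],
    [5,0,0],
    [6,0,0],
    [7,0,0],
    [8,0,0],
    [9,0,0],
    [9.8,0,0],
    [9.8,0,0],
    [9.8,0,0]
  ],
  "fingers": 0
}}

```text
t: 1.8
eef_pos: [448.5, 100.1, 300.5]
tool_rot: [0.557, 0.436, 0.557, -0.435]
wrist_force: [0.2, 1.2, 0.6]
opening: 85.6
```

```bash
python3 - <<'E'
from h import *
im,d=robot.grab_frame("wrist"); np.savez("w0.npz",im=im,d=d); cv2.imwrite("pics/w0.png",im[:,:,::-1])
P=cloud("wrist",d)
m=(P[...,0]>440)&(P[...,0]<590)&(P[...,1]>-100)&(P[...,1]<130)&(P[...,2]>122)&(P[...,2]<140)
q=P[m]; print(len(q),cv2.minAreaRect(q[:,:2].astype(np.float32)),np.median(q[:,2]))
m=(np.hypot(P[...,0]-514,P[...,1]-20)<18);print("pile top",np.percentile(P[m][:,2],[10,50,90]))
for t in ["carriage_mid","guide_top","carriage_push"]:
    for r in robot.mark_of("wrist",t)[:2]: print(t,round(r["confidence"],2),world("wrist",r["point"]).round(1))
E
```

```text
2145 ((517.265625, 14.071601867675781), (160.18418884277344, 78.34640502929688), 79.71348571777344) 129.50563897193598
pile top [56.80533449 57.89125563 58.83260017]
carriage_mid 0.71 [513.   22.3  29.3]
guide_top 0.8 [514.   21.1 130.3]
carriage_push 0.65 [500.2 -55.  107. ]
```

Call:
{"api": "servo_tool", "payload": {
  "linear": [
    [80,-123,393],
    [80,-123,393],
    [80,-123,393],
    [80,-123,393],
    [80,-123,393],
    [80,-123,393],
    [80,-123,393],
    [80,-123,393],
    [80,-123,393],
    [80,-123,393],
    [80,-123,393],
    [80,-123,393]
  ],
  "delta_rot": [
    [0,0,0],
    [0,0,0],
    [0,0,0],
    [0,0,0],
    [0,0,0],
    [0,0,0],
    [0,0,0],
    [0,0,0],
    [0,0,0],
    [0,0,0],
    [0,0,0],
    [0,0,0]
  ]
}}

```text
t: 3.0
eef_pos: [423.4, -309.0, 218.6]
tool_rot: [0.556, 0.436, 0.558, -0.435]
wrist_force: [0.2, -0.6, -0.9]
opening: 85.3
```

```bash
python3 - <<'E'
from h import *
print(robot.get_obs()["eef_pos"])
im,d=robot.grab_frame("wrist"); np.savez("w1.npz",im=im,d=d); cv2.imwrite("pics/w1.png",im[:,:,::-1])
P=cloud("wrist",d)
hsv=cv2.cvtColor(im,cv2.COLOR_RGB2HSV)
m=(np.hypot(P[...,0]-427,P[...,1]+312)<90)&(P[...,2]>64)&(P[...,2]<82)
q=P[m]; print(len(q),cv2.minAreaRect(q[:,:2].astype(np.float32)),np.median(q[:,2]))
for r in robot.mark_of("wrist","tray_grip")[:3]: print(round(r["confidence"],2),world("wrist",r["point"]).round(1))
E
```

```text
[ 423.40920003 -309.04940151  218.57935994]
9861 ((427.6200256347656, -310.6463623046875), (60.152320861816406, 128.09983825683594), 13.642475128173828) 72.48235148515244
0.97 [ 427.9 -315.4   67.1]
0.87 [ 278.3 -233.1   26.8]
0.79 [ 361.3 -484.    27.9]
```

View pics/w1.png

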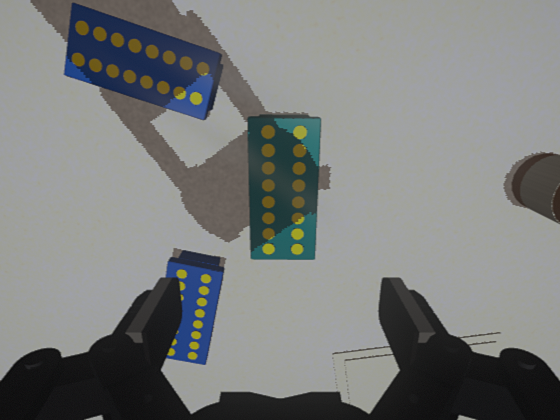

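View pics/w0.png

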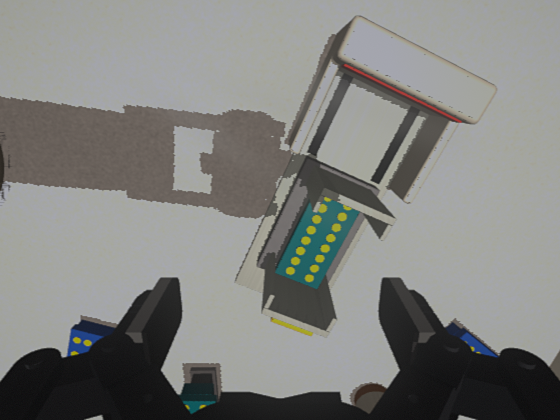

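Wrist view w1 shows the teal tray, on its rest, at pixels (284,188), with blue look-alikes at (143,60) and (195,310). View w0 shows the carriage, with the pile at (318,240) and the push pad at (295,325). The arm was still settling, so I'll re-measure at rest.

```bash
cat >> h.py <<'E'
def still(cam="wrist"):
    robot.grab_frame(cam)
    for _ in range(3):
        a=robot.get_obs()["eef_pos"]; im,d=robot.grab_frame(cam)
        if np.linalg.norm(robot.get_obs()["eef_pos"]-a)<.2: break
    return im,d
def tool():
    o=robot.get_obs();q=o["tool_rot"];return o["eef_pos"],R.from_quat([q[1],q[2],q[3],q[0]]).as_matrix(),o
E
python3 - <<'E'
from h import *
im,d=still(); P=cloud("wrist",d); p,M,o=tool()
m=(np.hypot(P[...,0]-427,P[...,1]+312)<90)&(P[...,2]>64)&(P[...,2]<82)
q=P[m]; r=cv2.minAreaRect(q[:,:2].astype(np.float32)); print(len(q),r,np.median(q[:,2]))
print(p,"yaw y",np.degrees(np.arctan2(M[1,1],M[0,1])),"shift in tool",(M.T@(np.array([*r[0],66])-p)).round(1),o["t"])
E
```

```text
9738 ((427.00103759765625, -311.7442932128906), (60.06885528564453, 128.28103637695312), 13.480612754821777) 71.78032993523891
[ 424.43323039 -307.30045482  220.59827388] yaw y 14.176603589856164 shift in tool [154.6   1.3   4.8] 3.2
```

Call:
{"api": "servo_tool", "payload": {
  "linear": [
    [30,1.3,4.5],
    [60,1.3,4.5],
    [90,1.3,4.5],
    [105,1.3,4.5],
    [110,1.3,4.5],
    [110,1.3,4.5],
    [110,1.3,4.5],
    [110,1.3,4.5]
  ],
  "delta_rot": [
    [0.1,0,0],
    [0.1,0,0],
    [0.1,0,0],
    [0.1,0,0],
    [0.1,0,0],
    [0.1,0,0],
    [0.1,0,0],
    [0.1,0,0]
  ]
}}

```text
t: 3.87
eef_pos: [427.0, -313.3, 112.0]
tool_rot: [0.556, 0.438, 0.554, -0.438]
wrist_force: [-0.1, -0.6, -0.1]
opening: 85.4
```

```bash
python3 - <<'E'
from h import *
im,d=still(); P=cloud("wrist",d); p,M,o=tool()
cv2.imwrite("pics/w2.png",im[:,:,::-1])
m=(np.hypot(P[...,0]-427,P[...,1]+312)<90)&(P[...,2]>64)&(P[...,2]<82)
q=P[m]; r=cv2.minAreaRect(q[:,:2].astype(np.float32)); print(len(q),r,np.median(q[:,2]))
print(p,"yaw y",np.degrees(np.arctan2(M[1,1],M[0,1])),"shift in tool",(M.T@(np.array([*r[0],66])-p)).round(1),o["t"],o["wrist_force"],o["joint_vel"].round(3))
E
```

```text
21960 ((426.970458984375, -311.8586730957031), (60.343666076660156, 128.72068786621094), 13.520191192626953) 71.27947290982469
[ 426.39289159 -313.32224344  110.93618168] yaw y 13.425310118228039 shift in tool [44.9  0.8 -1.4] 4.0667 [ 0.06315478 -0.82424882 -1.43795275] [-0.001  0.007  0.007 -0.002 -0.001  0.001]
```

Call:
{"api": "servo_tool", "payload": {
  "linear": [
    [25,0.8,-1.4],
    [45,0.8,-1.4],
    [60,0.8,-1.4],
    [68,0.8,-1.4],
    [69,0.8,-1.4],
    [69,0.8,-1.4],
    [69,0.8,-1.4]
  ],
  "delta_rot": [
    [0,0,0],
    [0,0,0],
    [0,0,0],
    [0,0,0],
    [0,0,0],
    [0,0,0],
    [0,0,0]
  ]
}}

```text
t: 4.65
eef_pos: [427.0, -312.0, 42.1]
tool_rot: [0.556, 0.438, 0.554, -0.438]
wrist_force: [0.6, -0.0, -0.1]
opening: 85.3
```

Call:
{"api": "servo_tool", "payload": {
  "linear": [
    [0,0,0],
    [0,0,0],
    [0,0,0],
    [0,0,0],
    [0,0,0],
    [0,0,0],
    [0,0,0],
    [0,0,0],
    [0,0,0],
    [0,0,0]
  ],
  "delta_rot": [
    [0,0,0],
    [0,0,0],
    [0,0,0],
    [0,0,0],
    [0,0,0],
    [0,0,0],
    [0,0,0],
    [0,0,0],
    [0,0,0],
    [0,0,0]
  ],
  "fingers": 255,
  "squeeze": 40
}}

```text
t: 5.48
eef_pos: [427.0, -312.0, 42.0]
tool_rot: [0.556, 0.438, 0.554, -0.438]
wrist_force: [-0.2, -0.5, 5.5]
opening: 59.7
```

Call:
{"api": "servo_tool", "payload": {
  "linear": [
    [-3,0,0],
    [-10,0,0],
    [-30,0,0],
    [-60,0,0],
    [-90,0,0],
    [-120,0,0],
    [-145,0,0],
    [-158,0,0],
    [-160,0,0],
    [-160,0,0],
    [-160,0,0]
  ],
  "delta_rot": [
    [0,0,0],
    [0,0,0],
    [0,0,0],
    [0,0,0],
    [0,0,0],
    [0,0,0],
    [0,0,0],
    [0,0,0],
    [0,0,0],
    [0,0,0],
    [0,0,0]
  ]
}}

```text
t: 6.4
eef_pos: [426.0, -311.1, 199.5]
tool_rot: [0.554, 0.438, 0.556, -0.438]
wrist_force: [0.1, 0.0, -0.6]
opening: 59.2
```

```bash
python3 - <<'E'
from h import *
im,d=still(); P=cloud("wrist",d); p,M,o=tool()
cv2.imwrite("pics/w3.png",im[:,:,::-1]); np.savez("w3.npz",P=P,im=im)
Q=(P-p)@M
m=(abs(Q[...,1])<32)&(abs(Q[...,2])<80)&(Q[...,0]<-15)&(Q[...,0]>-45)
q=Q[m]; r=cv2.minAreaRect(q[:,1:].astype(np.float32)); print("tray in tool yz",len(q),r,np.percentile(q[:,0],[5,50,95]))
a=q[:,2]; print([ (k,np.median(q[(a>k)&(a<k+15),0]).round(1)) for k in range(-62,60,20) if ((a>k)&(a<k+15)).sum()>20])
print(p,"yaw y",np.degrees(np.arctan2(M[1,1],M[0,1])),o["t"],o["wrist_force"],o["moment"],o["opening"])
E
```

```text
tray in tool yz 42250 ((-0.015939712524414062, -10.134819030761719), (108.37248229980469, 64.00433349609375), 89.75303649902344) [-30.98894852 -29.62215999 -28.45118135]
[(-62, np.float64(-29.7)), (-42, np.float64(-29.7)), (-22, np.float64(-29.7)), (-2, np.float64(-29.7)), (18, np.float64(-29.5)), (38, np.float64(-29.3))]
[ 425.89092663 -311.04319929  198.9956615 ] yaw y 13.419717890556772 6.5 [ 0.24029955 -0.0805695  -1.46797411] [-0.02324898 -0.02428141  0.0287086 ] 59.334881601975134
```

View pics/w3.png

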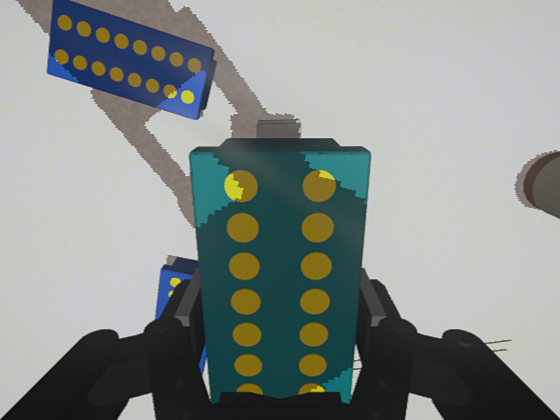

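The tray is held level and centred to within 0.5 mm in the tool frame. Blue trays show at (130,55) and (180,300). Next is a high hover, to see the guides past the tray.

Call:
{"api": "servo_tool", "payload": {
  "linear": [
    [-20,10,-15],
    [-45,23,-40],
    [-70,40,-70],
    [-95,57,-100],
    [-120,74,-130],
    [-143,91,-158],
    [-165,106,-183],
    [-182,117,-203],
    [-193,124,-216],
    [-198,127,-221],
    [-198,127,-221],
    [-198,127,-221]
  ],
  "delta_rot": [
    [0.3,0,0],
    [0.7,0,0],
    [1.1,0,0],
    [1.5,0,0],
    [2,0,0],
    [2.5,0,0],
    [3,0,0],
    [3.4,0,0],
    [3.7,0,0],
    [3.9,0,0],
    [3.9,0,0],
    [3.9,0,0]
  ]
}}

```text
t: 7.5
eef_pos: [498.8, -67.0, 397.7]
tool_rot: [-0.454, -0.541, -0.455, 0.542]
wrist_force: [-1.3, 0.3, -1.8]
opening: 59.2
```

```bash
python3 - <<'E'
from h import *
for _ in range(4): robot.grab_frame("side")
im,d=still(); P=cloud("wrist",d); p,M,o=tool()
cv2.imwrite("pics/w4.png",im[:,:,::-1]); np.savez("w4.npz",P=P,im=im,p=p,M=M)
m=(P[...,0]>440)&(P[...,0]<590)&(P[...,1]>-100)&(P[...,1]<130)&(P[...,2]>122)&(P[...,2]<140)
q=P[m]; r=cv2.minAreaRect(q[:,:2].astype(np.float32)); print(len(q),r,np.percentile(q[:,2],[5,50,95]))
c=np.array([*r[0],130]); print("carriage in tool",(M.T@(c-p)).round(1))
m=(np.hypot(P[...,0]-c[0],P[...,1]-c[1])<15);print("pile top",np.percentile(P[m][:,2],[10,50,90]))
Q=(P-p)@M
m=(abs(Q[...,1])<32)&(abs(Q[...,2])<80)&(Q[...,0]<-15)&(Q[...,0]>-45)
print("tray in tool",cv2.minAreaRect(Q[m][:,1:].astype(np.float32)))
print(p,"yaw y",np.degrees(np.arctan2(M[1,1],M[0,1])),o["t"],M[:,0],o["joint_vel"].round(3),o["wrist_force"])
E
```

```text
1062 ((516.0364990234375, 29.376358032226562), (140.7353057861328, 77.985595703125), 80.05105590820312) [124.65871871 129.5735076  131.04722547]
carriage in tool [268.7   0.5 -98.3]
pile top [ 57.02365875 540.88293317 540.88293317]
tray in tool ((-0.0060672760009765625, -10.336284637451172), (108.5589370727539, 63.983516693115234), 89.74301147460938)
[498.543101   -67.41304263 398.67361405] yaw y -10.00570123746617 7.9 [-3.07455881e-04  1.70195451e-04 -9.99999938e-01] [ 0.004 -0.    -0.003 -0.     0.001  0.001] [ 0.06149162 -0.37821575 -0.90212767]
```

View pics/w4.png

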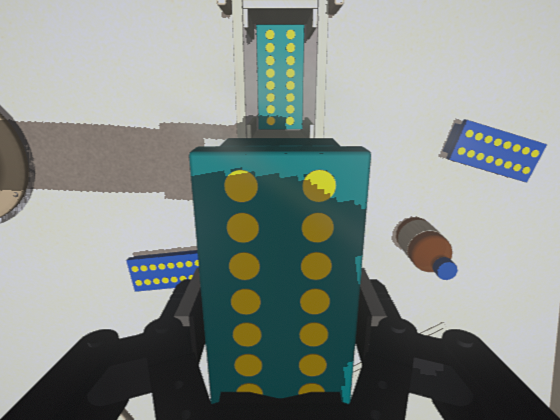

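```bash
python3 - <<'E'
from h import *
z=np.load("w4.npz");P,im,p,M=z["P"],z["im"],z["p"],z["M"]
Q=(P-p)@M
m=(P[...,2]>122)&(P[...,2]<140)&(abs(Q[...,1])<60)&(Q[...,2]<-40)
v,u=np.nonzero(m);print("rows",v.min(),v.max(),"toolz",Q[m][:,2].min(),Q[m][:,2].max())
h=cv2.cvtColor(im,cv2.COLOR_RGB2HSV)
t=(P[...,2]>52)&(P[...,2]<63)&(abs(Q[...,1])<33)&(Q[...,2]<-20)&(np.arange(420)[:,None]<140)
v,u=np.nonzero(t);q=Q[t];print("pile rows",v.min(),v.max(),"z",np.percentile(q[:,2],[1,99]),"y",np.percentile(q[:,1],[1,99]),"h",np.percentile(P[t][:,2],[5,50,95]),cv2.minAreaRect(q[:,1:].astype(np.float32)))
E
```

```text
rows 0 126 toolz -168.67846111205375 -40.54914295065529
pile rows 20 132 z [-160.92851955  -30.23388931] y [-28.92615152  29.80992274] h [55.81000652 57.4126842  58.998797  ] ((-0.1383037567138672, -93.04682159423828), (136.6230926513672, 64.50995635986328), 89.76744842529297)
```

```bash
python3 - <<'E'
from h import *
z=np.load("w4.npz");P,im,p,M=z["P"],z["im"],z["p"],z["M"]
Q=(P-p)@M; h=cv2.cvtColor(im,cv2.COLOR_RGB2HSV)
H=h[...,0]; t=(P[...,2]>52)&(P[...,2]<63)&(abs(Q[...,1])<33)&(Q[...,2]<-20)&(np.arange(420)[:,None]<140)&(H>78)&(H<100)&(h[...,1]>120)
t[:, :]&=True
col=t[:,262:300]
v=np.nonzero(col.any(1))[0];print("rows",v.min(),v.max())
for r in list(range(v.min(),v.min()+4))+list(range(v.max()-4,v.max()+1)):
    s=t[r]; print(r,s.sum(),np.median(Q[r][s][:,2]).round(1),np.median(P[r][s][:,2]).round(1), h[r,280])
# yellow dots
y=(H>20)&(H<35)&(h[...,1]>120)&(np.arange(420)[:,None]<140)&(P[...,2]>50)&(P[...,2]<64)
n,l,st,c=cv2.connectedComponentsWithStats(y.astype(np.uint8))
for i in range(1,n):
    if st[i,4]>20: print(c[i].round(1),st[i,4],Q[l==i].mean(0).round(1))
E
```

```text
rows 25 128
25 47 -155.7 57.6 [ 91 159 151]
26 47 -154.6 57.2 [ 91 152 159]
27 46 -153.5 57.5 [ 91 152 156]
28 46 -152.4 57.4 [ 91 151 155]
124 20 -35.7 57.5 [ 89 112  80]
125 28 -34.4 57.3 [ 90 114  78]
126 37 -33.0 57.2 [ 91 118  78]
127 41 -31.7 57.2 [ 91 124  78]
128 41 -30.4 57.2 [ 91 127  76]
[269.4  34.2] 59 [ 340.9  -12.2 -145.3]
[290.3  34. ] 58 [ 341.    13.9 -145.6]
[269.6  47. ] 59 [ 340.8  -12.1 -130.7]
[290.   47.2] 59 [ 340.8   13.7 -130.6]
[269.7  60.1] 53 [ 340.9  -12.1 -115.5]
[290.   60.1] 54 [ 341.    13.9 -115.5]
[270.   72.7] 47 [ 341.   -11.8 -100.4]
[289.9  72.7] 47 [ 340.8   13.9 -100.5]
[270.1  85. ] 46 [340.9 -11.9 -85.5]
[290.1  84.9] 45 [340.9  14.2 -85.7]
[270.1  97.1] 45 [340.8 -12.  -70.4]
[289.9  97.1] 43 [340.8  14.1 -70.4]
[270.1 108.7] 45 [341.  -12.2 -55.6]
[289.8 108.8] 43 [341.   14.1 -55.5]
[270.4 120.5] 51 [341.  -11.8 -40.4]
[289.4 120.4] 49 [340.8  13.7 -40.5]
```

Call:
{"api": "servo_tool", "payload": {
  "linear": [
    [20,0,-8],
    [50,0.2,-20],
    [80,0.4,-32],
    [110,0.6,-44],
    [140,0.8,-54],
    [170,0.8,-61],
    [195,0.8,-65],
    [212,0.8,-66],
    [219,0.8,-66],
    [220,0.8,-66],
    [220,0.8,-66],
    [220,0.8,-66]
  ],
  "delta_rot": [
    [0,0,0],
    [0,0,0],
    [0,0,0],
    [0,0,0],
    [0,0,0],
    [0,0,0],
    [0,0,0],
    [0,0,0],
    [0,0,0],
    [0,0,0],
    [0,0,0],
    [0,0,0]
  ]
}}

```text
t: 8.9
eef_pos: [511.6, -2.5, 180.6]
tool_rot: [0.455, 0.542, 0.454, -0.541]
wrist_force: [0.6, 0.3, 0.3]
opening: 58.9
```

```bash
python3 - <<'E'
from h import *
for _ in range(4): robot.grab_frame("side")
im,d=still(); P=cloud("wrist",d); p,M,o=tool()
cv2.imwrite("pics/w5.png",im[:,:,::-1]); np.savez("w5.npz",P=P,im=im,p=p,M=M)
Q=(P-p)@M
m=(P[...,2]>122)&(P[...,2]<138)&(abs(Q[...,1])<60)&(Q[...,2]<-20)
q=Q[m];v,u=np.nonzero(m);print("rows",v.min(),v.max(),cv2.minAreaRect(q[:,1:].astype(np.float32)),np.median(P[m][:,2]))
mid=q[abs(q[:,1])<20]; print("mid wall z",np.percentile(mid[:,2],[1,50,99]))
for s in(1,-1):
    e=q[(q[:,1]*s>33)&(q[:,1]*s<46)]; print("flange",s,np.percentile(e[:,2],[1,99]),np.percentile(e[:,1],[1,99]))
print(p,"yaw y",np.degrees(np.arctan2(M[1,1],M[0,1])),o["t"],o["wrist_force"])
h=cv2.cvtColor(im,cv2.COLOR_RGB2HSV);H=h[...,0]
y=(H>20)&(H<35)&(h[...,1]>120)&(P[...,2]>45)&(P[...,2]<70)
n,l,st,c=cv2.connectedComponentsWithStats(y.astype(np.uint8))
for i in range(1,n):
    if st[i,4]>30: print(c[i].round(1),st[i,4],Q[l==i].mean(0).round(1))
E
```

```text
rows 48 101 ((-0.6052436828613281, -89.5244140625), (25.90008544921875, 78.2084732055664), 89.8880615234375) 129.28208504962885
mid wall z [-102.30639267  -98.15255629  -94.35367661]
flange 1 [-102.24471001  -76.7139226 ] [33.12075718 38.34607724]
flange -1 [-102.22637778  -76.6867844 ] [-39.34542113 -33.22871667]
[511.03169107  -2.2442276  179.29271681] yaw y -9.97956329827773 9.25 [-0.76611073 -0.05128296 -0.57615421]
[260.   93.9] 171 [121.9 -13.4 -78.8]
[296.1  93.8] 167 [121.8  12.6 -78.9]
[260.3 115.2] 174 [121.7 -13.4 -64. ]
[295.7 115.2] 164 [121.8  12.5 -64. ]
[260.6 133.6] 103 [121.7 -13.5 -50.7]
[295.5 133.6] 104 [121.8  12.6 -50.7]
```

View pics/w5.png

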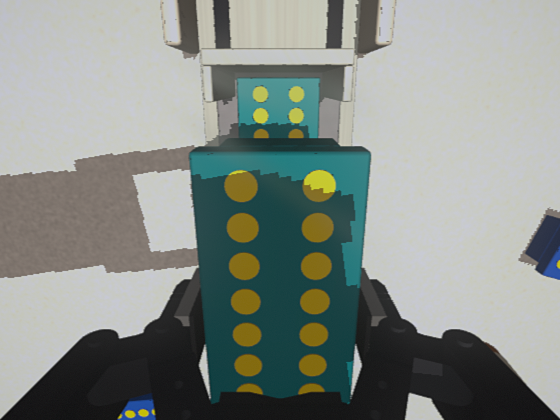

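The far guide's inner face is at tool z -94.4 and the flange ends at -76.7. The pile dots agree, putting the carriage centre at tool y -0.4, z -26.4 and the pile top at about 57.5 mm. I'll align first, then lower.

Call:
{"api": "servo_tool", "payload": {
  "linear": [
    [0,-0.3,-10],
    [0,-0.4,-21],
    [0,-0.4,-26],
    [0,-0.4,-26],
    [0,-0.4,-26],
    [5,-0.4,-26],
    [12,-0.4,-26],
    [19,-0.4,-26],
    [25,-0.4,-26],
    [28,-0.4,-26],
    [30,-0.4,-26],
    [30,-0.4,-26]
  ],
  "delta_rot": [
    [0,0,0],
    [0,0,0],
    [0,0,0],
    [0,0,0],
    [0,0,0],
    [0,0,0],
    [0,0,0],
    [0,0,0],
    [0,0,0],
    [0,0,0],
    [0,0,0],
    [0,0,0]
  ]
}}

```text
t: 10.25
eef_pos: [514.8, 23.4, 148.3]
tool_rot: [-0.454, -0.541, -0.455, 0.542]
wrist_force: [-0.1, -0.2, -0.5]
opening: 59.1
```

```bash
python3 - <<'E'
from h import *
im,d=still(); P=cloud("wrist",d); p,M,o=tool(); Q=(P-p)@M
m=(P[...,2]>122)&(P[...,2]<138)&(abs(Q[...,1])<60)&(Q[...,2]<-66)&(Q[...,2]>-125)
q=Q[m];mid=q[abs(q[:,1])<20]; print(len(q),"mid wall z",np.percentile(mid[:,2],[1,99]))
for s in(1,-1):
    e=q[(q[:,1]*s>33)&(q[:,1]*s<46)]; print("flange",s,np.percentile(e[:,1],[1,99]))
print(p,"yaw y",np.degrees(np.arctan2(M[1,1],M[0,1])),o["t"],o["wrist_force"],"target 515.2,23.9")
E
```

```text
3408 mid wall z [-76.31596028 -68.69564499]
flange 1 [33.0720067  38.87309186]
flange -1 [-38.92599567 -33.09164898]
[515.22249977  23.48821617 149.30888547] yaw y -9.977715149565237 10.45 [ 0.21963649  0.27890508 -0.0200667 ] target 515.2,23.9
```

Call:
{"api": "servo_tool", "payload": {
  "linear": [
    [6,0,0],
    [14,0,0],
    [22,0,0],
    [30,0,0],
    [38,0,0],
    [46,0,0],
    [54,0,0],
    [61,0,0],
    [67,0,0],
    [71,0,0],
    [74,0,0],
    [75,0,0]
  ],
  "delta_rot": [
    [0,0,0],
    [0,0,0],
    [0,0,0],
    [0,0,0],
    [0,0,0],
    [0,0,0],
    [0,0,0],
    [0,0,0],
    [0,0,0],
    [0,0,0],
    [0,0,0],
    [0,0,0]
  ]
}}

```text
t: 11.45
eef_pos: [514.9, 23.5, 73.4]
tool_rot: [-0.455, -0.541, -0.455, 0.542]
wrist_force: [0.0, 0.2, -1.5]
opening: 59.2
```

Call:
{"api": "servo_tool", "payload": {
  "linear": [
    [1,0,0],
    [2,0,0],
    [3,0,0],
    [4,0,0],
    [5,0,0],
    [6,0,0],
    [7,0,0],
    [8,0,0],
    [8,0,0],
    [8,0,0],
    [8,0,0],
    [8,0,0]
  ],
  "delta_rot": [
    [0,0,0],
    [0,0,0],
    [0,0,0],
    [0,0,0],
    [0,0,0],
    [0,0,0],
    [0,0,0],
    [0,0,0],
    [0,0,0],
    [0,0,0],
    [0,0,0],
    [0,0,0]
  ]
}}

```text
t: 12.45
eef_pos: [515.1, 23.5, 66.0]
tool_rot: [0.455, 0.542, 0.455, -0.542]
wrist_force: [-1.0, -0.0, -1.0]
opening: 59.4
```

```bash
python3 - <<'E'
from h import *
p,M,o=tool();a=[]
for _ in range(4):
    robot.grab_frame("side");o=robot.get_obs();a.append(np.r_[o["eef_pos"],o["wrist_force"]])
print(np.mean(a,0).round(2),np.std(a,0).round(2),o["t"])
E
```

```text
[ 5.1504e+02  2.3490e+01  6.5940e+01 -1.7000e-01 -1.9000e-01 -1.2400e+00] [0.02 0.01 0.02 0.22 0.27 0.39] 12.65
```

Call:
{"api": "servo_tool", "payload": {
  "linear": [
    [0.5,0,0],
    [1,0,0],
    [1.5,0,0],
    [2,0,0],
    [2.5,0,0],
    [3,0,0],
    [3.5,0,0],
    [4,0,0],
    [4,0,0],
    [4,0,0]
  ],
  "delta_rot": [
    [0,0,0],
    [0,0,0],
    [0,0,0],
    [0,0,0],
    [0,0,0],
    [0,0,0],
    [0,0,0],
    [0,0,0],
    [0,0,0],
    [0,0,0]
  ]
}}

```text
t: 13.48
eef_pos: [515.0, 23.5, 61.9]
tool_rot: [0.455, 0.542, 0.455, -0.542]
wrist_force: [-0.7, -0.7, -0.9]
opening: 59.4
```

Call:
{"api": "servo_tool", "payload": {
  "linear": [
    [0.3,0,0],
    [0.6,0,0],
    [1,0,0],
    [1.3,0,0],
    [1.6,0,0],
    [2,0,0],
    [2,0,0],
    [2,0,0]
  ],
  "delta_rot": [
    [0,0,0],
    [0,0,0],
    [0,0,0],
    [0,0,0],
    [0,0,0],
    [0,0,0],
    [0,0,0],
    [0,0,0]
  ]
}}

```text
t: 14.15
eef_pos: [515.0, 23.5, 59.9]
tool_rot: [0.455, 0.542, 0.455, -0.542]
wrist_force: [-0.1, 0.5, -0.4]
opening: 59.6
```

```bash
cat > f.py <<'E'
from h import *
a=[]
for _ in range(4):
    robot.grab_frame("side");o=robot.get_obs();a.append(np.r_[o["eef_pos"],o["wrist_force"]])
print(np.mean(a,0).round(2),np.std(a,0).round(2),o["t"],o["opening"])
E
python3 f.py
```

```text
[ 5.1503e+02  2.3510e+01  5.9900e+01 -2.2000e-01 -2.3000e-01 -7.1000e-01] [0.   0.01 0.02 0.55 0.54 0.39] 14.35 59.52983953118287
```

Call:
{"api": "servo_tool", "payload": {
  "linear": [
    [0.3,0,0],
    [0.6,0,0],
    [1,0,0],
    [1.5,0,0],
    [1.5,0,0],
    [1.5,0,0]
  ],
  "delta_rot": [
    [0,0,0],
    [0,0,0],
    [0,0,0],
    [0,0,0],
    [0,0,0],
    [0,0,0]
  ]
}}

```text
t: 14.85
eef_pos: [515.1, 23.5, 58.5]
tool_rot: [0.455, 0.542, 0.455, -0.541]
wrist_force: [-0.2, 0.1, 1.5]
opening: 59.4
```

```bash
python3 f.py
```

```text
[515.08  23.51  58.5   -0.84   0.84   0.68] [0.   0.01 0.01 0.1  0.47 0.72] 15.05 59.361498463871065
```

Call:
{"api": "servo_tool", "payload": {
  "linear": [
    [0.5,0,0],
    [1,0,0],
    [1.5,0,0],
    [1.5,0,0],
    [1.5,0,0],
    [1.5,0,0]
  ],
  "delta_rot": [
    [0,0,0],
    [0,0,0],
    [0,0,0],
    [0,0,0],
    [0,0,0],
    [0,0,0]
  ]
}}

```text
t: 15.55
eef_pos: [515.1, 23.5, 57.0]
tool_rot: [0.455, 0.542, 0.455, -0.541]
wrist_force: [-1.4, 0.6, 2.5]
opening: 59.1
```

```bash
python3 f.py
```

```text
[515.08  23.51  56.99  -0.62   0.7    3.14] [0.01 0.02 0.02 0.3  0.45 0.56] 15.75 59.67094499407348
```

The force is rising at the spring's rate (about 4 N over free weight), so the tray is on the pile. Releasing.

Call:
{"api": "servo_tool", "payload": {
  "linear": [
    [0,0,0],
    [0,0,0],
    [0,0,0],
    [0,0,0],
    [0,0,0],
    [0,0,0],
    [0,0,0],
    [0,0,0],
    [0,0,0],
    [0,0,0]
  ],
  "delta_rot": [
    [0,0,0],
    [0,0,0],
    [0,0,0],
    [0,0,0],
    [0,0,0],
    [0,0,0],
    [0,0,0],
    [0,0,0],
    [0,0,0],
    [0,0,0]
  ],
  "fingers": 0
}}

```text
t: 16.58
eef_pos: [515.0, 23.5, 56.9]
tool_rot: [0.455, 0.542, 0.455, -0.542]
wrist_force: [0.0, 0.7, -0.1]
opening: 85.0
```

```bash
python3 f.py
```

```text
[ 5.1502e+02  2.3500e+01  5.6910e+01  1.4000e-01 -1.7000e-01 -2.3000e-01] [0.01 0.01 0.01 0.33 0.52 0.11] 16.7833 85.2788862409056
```

Call:
{"api": "servo_tool", "payload": {
  "linear": [
    [-2,0,0],
    [-6,0,0],
    [-14,0,0],
    [-26,0,0],
    [-45,0,0],
    [-70,0,0],
    [-95,0,0],
    [-120,0,0],
    [-145,0,0],
    [-160,0,0],
    [-165,0,0],
    [-165,0,0]
  ],
  "delta_rot": [
    [0,0,0],
    [0,0,0],
    [0,0,0],
    [0,0,0],
    [0,0,0],
    [0,0,0],
    [0,0,0],
    [0,0,0],
    [0,0,0],
    [0,0,0],
    [0,0,0],
    [0,0,0]
  ]
}}

```text
t: 17.78
eef_pos: [515.6, 23.5, 224.2]
tool_rot: [0.456, 0.543, 0.454, -0.541]
wrist_force: [0.3, -1.3, 0.3]
opening: 85.2
```

```bash
cat > chk.py <<'E'
from h import *
import sys
robot.grab_frame("side");im,d=still(); P=cloud("wrist",d); p,M,o=tool(); Q=(P-p)@M
cv2.imwrite(f"pics/{sys.argv[1]}.png",im[:,:,::-1])
h=cv2.cvtColor(im,cv2.COLOR_RGB2HSV);H=h[...,0]
y=(H>18)&(H<36)&(h[...,1]>110)&(P[...,2]>70)&(P[...,2]<110)
n,l,st,c=cv2.connectedComponentsWithStats(y.astype(np.uint8))
for i in range(1,n):
    if st[i,4]>30: print(c[i].round(),st[i,4],Q[l==i].mean(0).round(1),P[l==i].mean(0).round(1))
m=(P[...,2]>122)&(P[...,2]<138)&(abs(Q[...,1])<60)
q=Q[m];mid=q[abs(q[:,1])<20][:,2]; print("walls",mid.min(),[x.round(1) for x in (mid[mid<0].max(),)],mid[mid>0][:1],np.sort(mid[mid>0])[[5,-5]] if (mid>0).sum()>10 else "")
print(cv2.minAreaRect(q[:,1:].astype(np.float32)),p,o["t"],o["wrist_force"])
E
python3 chk.py w6
```

```text
[264. 129.] 152 [131.5 -11.3 -53.1] [512.2  77.8  88.9]
[298. 129.] 156 [131.7  14.6 -53.2] [537.7  73.4  88.7]
[264. 148.] 153 [131.5 -11.2 -38.1] [509.6  63.   88.9]
[297. 148.] 148 [131.5  14.5 -38.1] [535.   58.5  88.9]
[265. 167.] 141 [131.5 -11.1 -23.2] [507.2  48.2  88.9]
[297. 167.] 144 [131.5  14.7 -23.1] [532.5  43.7  88.8]
[265. 185.] 137 [131.6 -11.2  -8.1] [504.5  33.4  88.9]
[297. 185.] 137 [131.6  14.9  -8.2] [530.2  29.1  88.8]
[265. 203.] 134 [131.6 -11.2   6.9] [501.8  18.6  88.8]
[297. 203.] 127 [131.5  14.7   6.9] [527.4  14.2  88.9]
[266. 220.] 123 [131.7 -11.1  21.8] [499.4   3.9  88.8]
[296. 220.] 126 [131.6  14.7  21.9] [524.8  -0.6  88.8]
[266. 236.] 117 [131.6 -11.   36.8] [496.9 -10.8  88.9]
[296. 236.] 121 [131.5  14.9  36.9] [522.3 -15.4  88.8]
[266. 252.] 115 [131.7 -11.1  52. ] [494.1 -25.7  88.8]
[296. 252.] 116 [131.6  14.8  51.9] [519.7 -30.2  88.8]
walls -76.35710389701983 [np.float64(-68.8)] [67.00197443] [66.86335294 82.40613448]
((0.9038467407226562, 3.2205581665039062), (159.2223663330078, 78.25027465820312), 89.932861328125) [514.42967058  23.49941448 220.40387271] 17.9833 [-0.47264191 -0.4973846  -1.07499296]
```

View pics/w6.png

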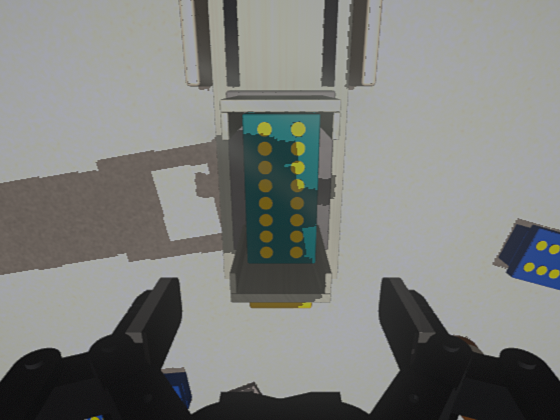

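Picture w6 shows the released tray (dots (264..298, 129..252)) level between the guides, about 1 mm off centre. The pad is at (280,305), with its outer face at tool z about +83. Next I'll go outside the pad with the fingers shut.

Call:
{"api": "servo_tool", "payload": {
  "linear": [
    [0,0.2,12],
    [0,0.4,32],
    [0,0.6,57],
    [0,0.8,85],
    [0,1,110],
    [0,1,126],
    [0,1,130],
    [0,1,130],
    [0,1,130],
    [0,1,130]
  ],
  "delta_rot": [
    [0,0,0],
    [0,0,0],
    [0,0,0],
    [0,0,0],
    [0,0,0],
    [0,0,0],
    [0,0,0],
    [0,0,0],
    [0,0,0],
    [0,0,0]
  ],
  "fingers": 255
}}

```text
t: 18.82
eef_pos: [493.5, -104.0, 221.6]
tool_rot: [0.455, 0.541, 0.455, -0.541]
wrist_force: [0.7, 0.1, 0.2]
opening: 0.1
```

Call:
{"api": "servo_tool", "payload": {
  "linear": [
    [15,0,0],
    [35,0,0],
    [60,0,0],
    [85,0,0],
    [107,0,0],
    [119,0,0],
    [123,0,0],
    [123,0,0],
    [123,0,0],
    [123,0,0]
  ],
  "delta_rot": [
    [0,0,0],
    [0,0,0],
    [0,0,0],
    [0,0,0],
    [0,0,0],
    [0,0,0],
    [0,0,0],
    [0,0,0],
    [0,0,0],
    [0,0,0]
  ]
}}

```text
t: 19.65
eef_pos: [494.4, -104.8, 100.6]
tool_rot: [0.456, 0.542, 0.454, -0.541]
wrist_force: [0.0, -0.3, -0.5]
opening: -0.2
```

```bash
python3 f.py
```

```text
[ 4.9412e+02 -1.0487e+02  1.0012e+02  2.2000e-01  3.8000e-01 -2.1000e-01] [0.17 0.03 0.28 0.38 0.67 0.3 ] 19.85 -0.07157939942060476
```

Call:
{"api": "servo_tool", "payload": {
  "linear": [
    [0,0,-4],
    [0,0,-9],
    [0,0,-14],
    [0,0,-19],
    [0,0,-23],
    [0,0,-26],
    [0,0,-29],
    [0,0,-32],
    [0,0,-35],
    [0,0,-38],
    [0,0,-41],
    [0,0,-44]
  ],
  "delta_rot": [
    [0,0,0],
    [0,0,0],
    [0,0,0],
    [0,0,0],
    [0,0,0],
    [0,0,0],
    [0,0,0],
    [0,0,0],
    [0,0,0],
    [0,0,0],
    [0,0,0],
    [0,0,0]
  ]
}}

```text
t: 20.85
eef_pos: [501.1, -61.6, 98.9]
tool_rot: [-0.455, -0.541, -0.454, 0.542]
wrist_force: [-0.9, -3.0, -0.3]
opening: -0.1
```

Call:
{"api": "servo_tool", "payload": {
  "linear": [
    [0,0,-3],
    [0,0,-7],
    [0,0,-11],
    [0,0,-15],
    [0,0,-19],
    [0,0,-23],
    [0,0,-27],
    [0,0,-31],
    [0,0,-35],
    [0,0,-39],
    [0,0,-43],
    [0,0,-46]
  ],
  "delta_rot": [
    [0,0,0],
    [0,0,0],
    [0,0,0],
    [0,0,0],
    [0,0,0],
    [0,0,0],
    [0,0,0],
    [0,0,0],
    [0,0,0],
    [0,0,0],
    [0,0,0],
    [0,0,0]
  ]
}}

```text
t: 21.85
eef_pos: [509.1, -15.6, 98.9]
tool_rot: [0.455, 0.542, 0.455, -0.542]
wrist_force: [-2.1, -2.2, 0.2]
opening: -0.0
```

Call:
{"api": "servo_tool", "payload": {
  "linear": [
    [0,0,-3],
    [0,0,-7],
    [0,0,-11],
    [0,0,-15],
    [0,0,-19],
    [0,0,-23],
    [0,0,-26],
    [0,0,-29],
    [0,0,-32],
    [0,0,-34],
    [0,0,-35],
    [0,0,-35]
  ],
  "delta_rot": [
    [0,0,0],
    [0,0,0],
    [0,0,0],
    [0,0,0],
    [0,0,0],
    [0,0,0],
    [0,0,0],
    [0,0,0],
    [0,0,0],
    [0,0,0],
    [0,0,0],
    [0,0,0]
  ]
}}

```text
t: 22.85
eef_pos: [515.2, 18.8, 98.9]
tool_rot: [0.455, 0.542, 0.455, -0.541]
wrist_force: [0.0, -1.7, 0.0]
opening: -0.2
```

```bash
python3 f.py; python3 chk.py w7
```

```text
[ 5.1531e+02  1.8720e+01  9.8900e+01 -3.0000e-02  3.9000e-01  1.2000e-01] [0.03 0.07 0.03 0.61 0.34 0.32] 23.05 0.11855846917532457
[243.   4.] 231 [   9.8  -13.1 -113.7] [522.  132.8  89.2]
[310.   4.] 227 [   9.9   12.7 -113.7] [547.4 128.3  89.1]
[244.  38.] 657 [   9.9  -13.2 -102. ] [519.9 121.3  89.1]
[310.  38.] 659 [   9.9   12.7 -102. ] [545.4 116.8  89.1]
[245.  78.] 589 [  9.9 -13.2 -87.1] [517.3 106.5  89.1]
[309.  78.] 576 [  9.9  12.7 -87. ] [542.9 102.   89.1]
[308. 116.] 532 [  9.9  12.9 -72.1] [540.4  87.2  89.1]
[246. 116.] 538 [  9.9 -13.2 -72. ] [514.7  91.7  89. ]
[248. 152.] 483 [  9.9 -13.1 -57.1] [512.2  77.   89.1]
[307. 151.] 487 [ 10.   12.8 -57.1] [537.7  72.5  89. ]
[249. 185.] 448 [  9.9 -13.1 -42.1] [509.6  62.2  89.1]
[306. 185.] 452 [  9.9  12.9 -42.1] [535.2  57.8  89. ]
walls -27.355847047027666 [np.float64(-0.0)] [0.51321655] [ 0.37524765 11.90347799]
((-0.9405670166015625, -16.17682647705078), (78.28646087646484, 57.37997055053711), 0.05970431864261627) [515.22369547  18.48468797  98.93405732] 23.2 [ 0.76816167 -0.41583358 -0.46119038]
```

Call:
{"api": "servo_tool", "payload": {
  "linear": [
    [0,0,-2],
    [0,0,-5],
    [0,0,-8],
    [0,0,-11],
    [0,0,-14],
    [0,0,-16.5],
    [0,0,-19],
    [0,0,-21],
    [0,0,-22.5],
    [0,0,-24],
    [0,0,-25.5],
    [0,0,-27]
  ],
  "delta_rot": [
    [0,0,0],
    [0,0,0],
    [0,0,0],
    [0,0,0],
    [0,0,0],
    [0,0,0],
    [0,0,0],
    [0,0,0],
    [0,0,0],
    [0,0,0],
    [0,0,0],
    [0,0,0]
  ]
}}

```text
t: 24.2
eef_pos: [517.8, 33.2, 99.2]
tool_rot: [-0.457, -0.536, -0.448, 0.55]
wrist_force: [-20.1, -63.5, 13.5]
opening: 0.3
```

Call:
{"api": "servo_tool", "payload": {
  "linear": [
    [0,0,-1],
    [0,0,-2],
    [0,0,-3],
    [0,0,-4],
    [0,0,-5],
    [0,0,-6],
    [0,0,-7],
    [0,0,-8]
  ],
  "delta_rot": [
    [0,0,0],
    [0,0,0],
    [0,0,0],
    [0,0,0],
    [0,0,0],
    [0,0,0],
    [0,0,0],
    [0,0,0]
  ]
}}

```text
t: 24.87
eef_pos: [517.7, 33.3, 99.4]
tool_rot: [-0.459, -0.532, -0.444, 0.556]
wrist_force: [-30.5, -95.4, 20.0]
opening: 0.2
```

The force jumped, which means the stop. I'll back off now.

Call:
{"api": "servo_tool", "payload": {
  "linear": [
    [0,0,4],
    [0,0,10],
    [0,0,18],
    [0,0,22],
    [0,0,27],
    [0,0,35],
    [0,0,45],
    [0,0,55],
    [0,0,65],
    [0,0,70],
    [0,0,70],
    [0,0,70]
  ],
  "delta_rot": [
    [0,0,0],
    [0,0,0],
    [0,0,0],
    [0,0,0],
    [0,0,0],
    [0,0,0],
    [0,0,0],
    [0,0,0],
    [0,0,0],
    [0,0,0],
    [0,0,0],
    [0,0,0]
  ]
}}

```text
t: 25.87
eef_pos: [509.1, -16.3, 98.9]
tool_rot: [0.454, 0.542, 0.454, -0.542]
wrist_force: [-0.0, -0.5, -0.1]
opening: 0.1
```

Call:
{"api": "servo_tool", "payload": {
  "linear": [
    [-20,0,0],
    [-45,0,0],
    [-75,0,-10],
    [-100,0,-30],
    [-115,0,-55],
    [-120,0,-80],
    [-120,0,-105],
    [-120,0,-130],
    [-120,0,-145],
    [-120,0,-150],
    [-120,0,-150],
    [-120,0,-150]
  ],
  "delta_rot": [
    [0,0,0],
    [0,0,0],
    [0,0,0],
    [0,0,0],
    [0,0,0],
    [0,0,0],
    [0,0,0],
    [0,0,0],
    [0,0,0],
    [0,0,0],
    [0,0,0],
    [0,0,0]
  ]
}}

```text
t: 26.87
eef_pos: [534.9, 131.4, 218.8]
tool_rot: [-0.455, -0.541, -0.455, 0.542]
wrist_force: [0.4, -0.6, 0.9]
opening: 0.1
```

```bash
python3 chk.py w8
```

```text
[261. 136.] 151 [129.9 -13.4 -47.6] [530.2 179.9  89.1]
[295. 136.] 152 [129.8  12.6 -47.6] [555.8 175.4  89.2]
[262. 156.] 148 [129.9 -13.3 -32.6] [527.6 165.1  89.1]
[295. 156.] 147 [129.8  12.6 -32.7] [553.2 160.7  89.2]
[262. 174.] 139 [130.  -13.4 -17.8] [525.  150.5  89. ]
[295. 174.] 143 [129.9  12.6 -17.7] [550.6 146.   89.1]
[263. 192.] 139 [130.  -13.2  -2.7] [522.6 135.6  89. ]
[294. 192.] 132 [130.   12.6  -2.7] [547.9 131.1  89. ]
[263. 210.] 129 [130.  -13.1  12.3] [520.  120.9  89. ]
[294. 210.] 130 [129.9  12.7  12.2] [545.4 116.4  89.1]
[263. 227.] 127 [129.9 -13.2  27.4] [517.3 106.   89.1]
[294. 226.] 128 [130.   12.8  27.3] [542.9 101.6  89. ]
[263. 243.] 118 [130.  -13.1  42.2] [514.8  91.4  89. ]
[294. 243.] 123 [130.1  12.9  42.3] [540.4  86.8  88.9]
[263. 258.] 108 [129.9 -13.3  57. ] [512.   76.9  89.1]
[294. 258.] 102 [130.   13.   56.7] [537.9  72.6  89. ]
walls -71.11941312137351 [np.float64(-63.3)] [] 
((-1.1306304931640625, 5.140708923339844), (152.5177764892578, 77.9638900756836), 89.91954040527344) [535.05222607 130.69924278 218.98935204] 27.0167 [0.38909641 0.13965643 0.86254999]
```

View pics/w8.png

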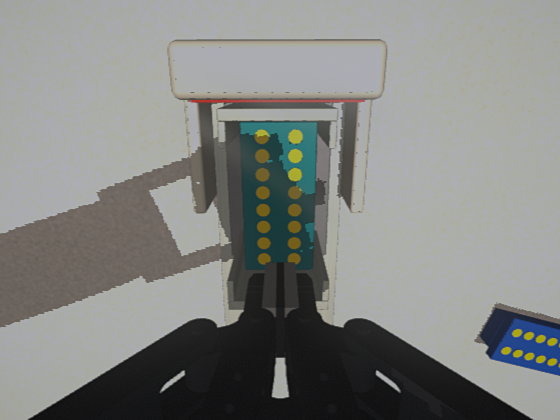

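```bash
python3 - <<'E'
from h import *
print(robot.get_obs()["wrist_force"], robot.sign_off())
E
```

```text
the job is handed in; nothing more can be done
[0.38909641 0.13965643 0.86254999] None
```

I lifted the teal tray off its rest and lowered it level between the guides until it touched the pile. I released it there, pushed the carriage home and handed the job in at about 27 s of the 64 s allowed. No verdict was reported.

- **Touch:** the wrist force rose by about 4 N at roughly 1.6 N/mm, which matches the pile's spring. I opened the fingers only after that.
- **Tray:** the last wrist picture shows it level, with its dots at 89.0–89.2 mm height, within about 1 mm of the carriage centre. The wrist force was back near zero and the gripper was clear of everything.
- **Carriage:** it travelled about 104 mm, stopped solidly and now sits against the bay's back wall. That travel implies it started about 26 mm out, within the stated range. I could not read the joint directly, so "home" rests on the hard stop and the picture.
- **Hard push at the stop:** the wrist force reached at least 98 N (the last reading before I backed off). My last push call continued after contact. That is under the 120 N limit, but it was more than intended.
- **Disagreement:** the scene and side cameras put the carriage centre about 4 mm off along its travel, because their outline included the push pad. I used the wrist view of the guides and pile dots instead.
- **Bystanders:** I never moved near the bottle, tip box or beaker, but I did not measure them again at the end.

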